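# Stand the gap gauge between two refitted sherds

### The arm

A 6-joint arm with a two-finger parallel gripper is mounted at the origin on the work surface. World frame = base frame: x ahead of the robot, y to its left, z up, the work surface at z = 0. Lengths are in mm, angles in rad, forces in N, time in s.
With the tool pointing down it reaches from about 350 to 975 mm from the base axis. Payload 7.1 kg.
Tool frame: the origin (TCP) lies at the very end of the fingers, on their centre line; the grasp point (between the pads) lies 19 mm behind it (ctrl.grasp_offset is the distance from the TCP to the grasp point, in mm); z points along the fingers, y is the line along which they close (so a half turn about z gives the same grasp; the last joint's range is limited). The gripper opens to 88 mm and grips with 3 to 60 N. Pads are 20 mm wide; open, the fingers measure 115 mm over their backs; the gripper's body (75 mm by 178 mm) begins 61 mm behind the grasp point.
Start: joints at [-1.157, 0.423, 1.63, -0, 1.089, -0.019], TCP at [262.149, -567.347, 222.675] pointing down, gripper open.
Joint ranges: [-3, 3], [-0.9, 2.11], [0.09, 2.58], [-1.31, 4.45], [0.11, 2.69], [-2.54, 2.54]. Speed limits (rad/s): [2.39, 2.39, 3.01, 3.14, 3.14, 3.14].

### API

Orientations are given as a rotation vector (axis times angle).
In Python, from workcell import ctrl, viewer, ticket, models gives the robot as it stands.
- The arm moves only by the tool play_rows, never from a script. Its arguments are lists of equal length, an entry for each row: "dp": the shift along the world's x, y, z in mm, a list of three; "yaw": the turn about the world's z in degrees. In form: {"dp": [[tx, ty, tz], ...], "yaw": [yaw, ...]}. A call has 1 to 8 rows; each row shifts and turns the commanded pose from where the row before left it; what a row does not reach is not made up. A row lasts 1/12 s, in which the tool goes at most 41.7 mm and 7.16 degrees, less where a joint would pass 70% of its speed; a pose out of reach is approached as far as the arm can. A call is refused whole if a number of a shift passes 41.7 or a number of a turn 7.16, either way. A call with a gripper value outside its range is refused whole. "gripper" is the closure, from 0 (fully open) to 1 (shut), set as the call begins (left out, the last holds). The fingers move at their own pace and stop on an object; the grip force is fixed at half the most. Time passes only in rows, so rows that do not move let the fingers close. It gives the time, the measured TCP pose, the force, the opening and the grip force at its end, in the units of the state.
- ctrl.get_obs(): the state, without advancing time (a new reading comes with each control period).
- viewer.get_image(name): name is "scene" or "top" or "wrist"; returns a dict with "pixels" (400x640x3 uint8, red, green, blue), "range_z" (400x640 float32, mm along the optical axis (not along the pixel's ray), 0 where there is no reading), "fx", "fy", "cx", "cy" (pixels), "T" (4x4, takes a point from camera to world coordinates); the wrist camera has in their place "hand_eye" (4x4, takes a point from camera to tool coordinates, whose origin is the TCP and whose axes are the flange's). Camera axes: x right, y up, looking along -z (the intrinsics and any distortion apply to the point x, -y, -z); pixel columns grow to the right and rows downward; lengths in mm; the calibration is good to about 2 mm. The wrist camera is an equidistant fisheye: a pixel r from the principal point sees the ray r / f radians off the axis. A picture is of the moment at which its call begins: read the wrist's pose just before it.
- ticket.close_job(): hands the job in; it is judged then, once.
Trained networks look in a picture, given as the dict that the camera call returned (one of the last four; its "shot" number tells which), for a name from the list of things; names that differ only in an ending like _2 or _b are one class to them, and where a whole thing is asked for, a point or a joint stands for the part that bears it (a point fixed in the world has none). Each returns a list of dicts, best first, with "conf" (0 to 1); they miss things now and then, are a little off and sometimes report something else, mostly with a low value. They report only what shows in the picture. A call takes as long as a camera call. They do not tell look-alikes from the thing itself.
- models.look_for(picture, name): "bbox" ([centre column, centre row, width, height] in pixels, round what is visible of it).
- models.landmark_of(picture, name): "location" ([column, row] in pixels: a listed point, or the origin of a listed thing).
The state is a dict: "t": time; "qpos": joint angles; "qvel": joint speeds; "joint_torque": joint torques, N m; "ee_pos": TCP position; "orientation": TCP orientation; "ft_force": force on the tool from outside, world axes, zero at the start; "moment": the same for the moment, N m; "width": finger opening in mm; "grasp_force": force on a finger pad.
Only numpy, scipy, OpenCV 4.12 (cv2) and the standard library are available. Lean on these libraries where they do the work, as an engineer would, in place of code of your own. Each camera call takes 0.05 s, during which the arm holds its last target. There are 200 camera calls.

### The job

In the finds tent, the missing strip between the two orange-clay sherds must be held open at its proper gap. Take the yellow-handled gauge out of the wooden rack and lower its blade squarely into the middle of the gap between the two orange sherds until its cross bar rests on the top edges of both, then let go and leave it standing there upright. Leave the blue-handled gauge in its place in the rack.

Things in the scene. Friction and masses are not known exactly. Their poses are not given: they have to be found in the camera images.
- gauge_yellow: upright gap gauge, yellow handle, 0.1-0.2 kg, in a rack slot. Origin: centre of the cross bar's underside, z up. Below it a flat steel blade 24 mm wide (x), 6 thick (y), 55 long (z -55 to 0). Aluminium bar 24 (x) x 60 (y) x 6 mm (z 0 to 6). Plastic handle on the bar 22 (x) x 16 (y) mm, z 6 to 51. Same after a half turn about z
- gauge_blue: other gauge, blue handle, not to be moved; same but for a 10 mm thick blade, same origin. Both stand in a fixed wooden rack, 70 (x) x 170 (y) x 70 mm tall: two slots 28 (x) x 14 (y) mm, 60 deep, open above, 100 mm apart along y; the bars rest on its top. Either gauge may be in either slot; rack and sherd pairs swap places from run to run
- orange_gap (a point): mid-mouth of the gap between two upright orange-clay sherds, level with their top edges, 110 mm above the table. Each is 22 mm thick (x), top flat for 34 mm beside the gap (y), then sloping down. They stand on a fixed 100 x 170 x 18 mm board. Gap: 20 mm wide (y), open above and on both x sides, 92 mm deep to the board. z up; a blade goes in with its flat along x and z
- dark_gap (a point): the same point of the wrong pair: two dark grey sherds, otherwise like the orange pair in size, form, board, gap and axes; nothing goes here
Mind the look-alikes: they are no part of the job. Leave any green or purple look-alike of the part that bears orange_gap alone.

How it is judged (in metres and radians):
On the way:
1. the yellow gauge's blade is lowered into the orange gap while the fingers still hold it, the bar no more than 15 mm above the sherds' top edges (z of gauge_yellow in the frame of orange_gap below 0.015 m and x of gauge_yellow in the frame of orange_gap between -0.014 and 0.014 m and y of gauge_yellow in the frame of orange_gap between -0.012 and 0.012 m and contact force between the fingers and gauge_yellow above 0.5 N), for 0.1 s.
At the end, for the whole second after the job is handed in: yellow gauge released, at rest in the orange gap: bar underside level with the top edges (-5 to +6 mm), within 14 mm (x) and 12 mm (y) of the gap's middle, within 0.3 rad of square, upright within 0.18 rad; blue gauge within 30 mm of its start (z of gauge_yellow in the frame of orange_gap between -0.005 and 0.006 m and x of gauge_yellow in the frame of orange_gap between -0.014 and 0.014 m and y of gauge_yellow in the frame of orange_gap between -0.012 and 0.012 m and angle between the x axis of gauge_yellow and the x axis of orange_gap, either way round below 0.3 rad and angle between gauge_yellow's own z axis and vertical below 0.18 rad and contact force between gauge_yellow and the fingers below 0.1 N and linear speed of gauge_yellow below 0.02 m/s and angular speed of gauge_yellow below 0.3 rad/s and distance of gauge_blue from where it was at the start of the episode below 0.03 m); the robot touches nothing.
It fails at once if the blue gauge is moved by more than 30 mm (distance of gauge_blue from where it was at the start of the episode above 0.03 m).
It also fails if it takes over 38 s, if anything falls off the work surface, if the arm or the gripper's body presses on something with over 40 N, if the wrist force passes 120 N, or if a joint passes its speed limit or range.

## Working session

There is one attempt and no reset: what is moved stays moved. The work goes in short steps, Python scripts to look and compute and a tool call to move; the robot and the scene stay as the last step left them, time stands still between calls to the robot, and variables do not carry over. Pictures are saved under pics/ and viewed, at most 10 in all, crops included, and the job is handed in when it is done.

Besides the shell and the picture viewer there is one more tool, called after "Call:" in YAML: its name, and indented under it one key for each argument. play_rows: Moves the arm, as the interface text tells. Its arguments: {"type":"object","properties":{"dp":{"type":"array"},"yaw":{"type":"array"},"gripper":{"type":"number"}},"required":["dp","yaw"]}

```bash
mkdir -p pics; cat > h.py <<'E'
import numpy as np, cv2
from workcell import ctrl, viewer, ticket, models
def world(p,T=None):
    "per-pixel world points for pinhole camera"
    z=p["range_z"]; v,u=np.mgrid[0:z.shape[0],0:z.shape[1]]
    c=np.stack([(u-p["cx"])/p["fx"]*z,-(v-p["cy"])/p["fy"]*z,-z,np.ones_like(z)],-1)
    return (c@np.array(p["T"]).T)[...,:3]
def save(p,n,roi=None,s=1):
    im=p["pixels"][...,::-1]
    if roi: a,b,c,d=roi; im=im[b:d,a:c]
    cv2.imwrite("pics/"+n,cv2.resize(im,None,fx=s,fy=s))
E
python3 - <<'E'
from h import *
ims=[]
for n in("top","scene"):
    p=viewer.get_image(n); W=world(p); save(p,n+".png"); np.savez("pics/"+n+".npz",px=p["pixels"],W=W)
    for t in("gauge_yellow","gauge_blue","orange_gap","dark_gap"):
        for d in models.landmark_of(p,t)[:4]:
            c,r=map(int,np.round(d["location"])); print(n,t,c,r,round(d["conf"],2),W[min(r,399),min(c,639)].round())
print(ctrl.get_obs())
E
```

```text
top gauge_yellow 183 172 0.63 [553. 295.  97.]
top gauge_blue 223 166 0.77 [572. 205.  90.]
top orange_gap 474 245 0.8 [ 404. -399.   73.]
top orange_gap 363 263 0.59 [ 353. -140.   29.]
top dark_gap 309 183 0.75 [552.   0.  17.]
scene gauge_yellow 428 175 0.55 [569. 296.  76.]
scene gauge_blue 403 189 0.63 [583. 203.  83.]
scene orange_gap 230 261 0.93 [ 524. -264.    1.]
scene orange_gap 253 171 0.79 [257. -99.  -2.]
scene orange_gap 157 219 0.72 [ 306. -399.    1.]
scene dark_gap 330 198 0.97 [530.  16.  96.]
scene dark_gap 425 173 0.3 [559. 294.  75.]
{'t': 0.5, 'qpos': array([-1.15699469e+00,  4.23127067e-01,  1.62990747e+00, -1.37241385e-05,
        1.08857209e+00, -1.89820957e-02]), 'qvel': array([-0.0006217 , -0.00056931, -0.00224253,  0.00053637, -0.00066211,
       -0.00066201]), 'joint_torque': array([-1.24230042e-03, -5.44140387e+01, -2.73814398e+01,  6.43200986e-02,
        1.76584173e-02, -4.94238191e-05]), 'ee_pos': array([ 262.14891791, -567.34886877,  222.65520716]), 'orientation': array([-3.06831279e+00, -6.74529398e-01,  2.30332967e-05]), 'ft_force': array([-0.01369903,  0.28691391, -0.16674647]), 'moment': array([ 0.00590231, -0.01619931,  0.00982885]), 'grasp_force': 0.0, 'width': 87.91975206801057}
```

View pics/top.png

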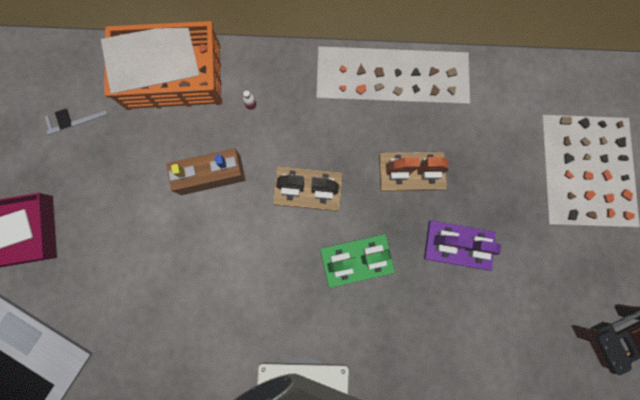

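View pics/scene.png

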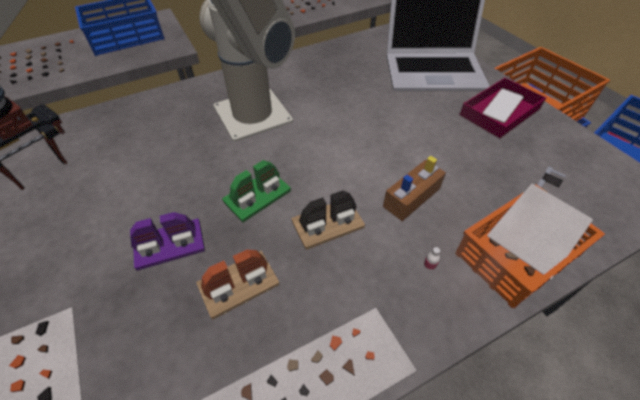

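Candidates in the top view are orange (415,170), dark (307,187), green (358,262) and purple (461,245). Only the pair at (415,170) is orange clay on a wood board. The yellow gauge is at (178,170) and the blue one at (220,160), both in the rack.

```bash
python3 - <<'E'
from h import *
for n in("top","scene"):
    d=np.load(f"pics/{n}.npz"); W=d["W"]; px=d["px"]; hsv=cv2.cvtColor(px,cv2.COLOR_RGB2HSV)
    z=W[...,2]
    reg=lambda x0,x1,y0,y1:(W[...,0]>x0)&(W[...,0]<x1)&(W[...,1]>y0)&(W[...,1]<y1)
    def fit(m,name):
        P=W[m]
        if len(P)<5: print(n,name,len(P));return
        r=cv2.minAreaRect(P[:,:2].astype(np.float32)); print(n,name,len(P),np.round(r[0],1),np.round(r[1],1),round(r[2],1),"med",np.median(P,0).round(1))
    O=reg(470,680,-400,-150)
    R=reg(480,680,150,360)
    fit(O&(z>8)&(z<150),"orange all"); fit(O&(z>104)&(z<118),"orange top"); fit(O&(z>10)&(z<26),"board")
    fit(R&(z>62)&(z<140),"rack"); fit(R&(z>62)&(z<74),"racktop")
    H,S,V=hsv[...,0],hsv[...,1],hsv[...,2]
    yl=(H>22)&(H<35)&(S>140); bl=(H>100)&(H<125)&(S>140)
    for m,nm in((yl,"yellow"),(bl,"blue")): fit(R&m&(z>60),nm); fit(R&m&(z>112),nm+"top")
d=np.load("pics/top.npz")["px"][...,::-1]
a=cv2.resize(d[130:200,365:465],(700,490),interpolation=cv2.INTER_CUBIC)
b=cv2.resize(d[130:200,155:255],(700,490),interpolation=cv2.INTER_CUBIC)
cv2.imwrite("pics/crop.png",cv2.resize(np.vstack([a,b]),None,fx=.6,fy=.6))
E
```

```text
top orange all 2519 [ 595.3 -269.4] [100.6 169.8] 2.9 med [ 584.2 -261.1   26.2]
top orange top 336 [ 594.7 -268.9] [ 22.5 103.7] 2.6 med [ 594.2 -258.6  110.2]
top board 1242 [ 595.3 -269.5] [100.5 169.8] 2.8 med [ 571.6 -264.4   18.5]
top rack 2059 [568.6 256.9] [ 71.9 171.5] 15.2 med [565.7 256.5  71.4]
top racktop 1466 [568.6 256.9] [ 71.9 171.5] 15.2 med [564.8 256.3  70.5]
top yellow 74 [562.9 313.4] [47.7 19.6] 50.9 med [555.1 303.4 121.2]
top yellowtop 68 [556.2 304.3] [22.1 14.9] 13.6 med [555.1 303.3 121.4]
top blue 51 [580.1 207.6] [18.1 13.6] 20.8 med [580.4 207.2 121.7]
top bluetop 51 [580.1 207.6] [18.1 13.6] 20.8 med [580.4 207.2 121.7]
scene orange all 3260 [ 596.2 -267.6] [102.2 170. ] 2.9 med [ 609.3 -271.8   40.6]
scene orange top 382 [ 595.6 -268.5] [ 25.8 102. ] 3.0 med [ 597.7 -279.2  109.8]
scene board 1391 [ 596.2 -267.6] [102.2 170. ] 2.9 med [ 626.3 -269.6   18. ]
scene rack 1401 [569.1 258.4] [ 72.3 172.4] 15.2 med [577.1 255.8  70.5]
scene racktop 937 [569.1 258.4] [ 72.3 172.4] 15.2 med [578.9 256.6  69.5]
scene yellow 71 [557.7 305.5] [18.5 16.3] 12.5 med [558.6 301.1 114.7]
scene yellowtop 40 [557.1 305.3] [18.3 14.8] 23.0 med [557.6 303.8 119.6]
scene blue 93 [583.5 208.2] [14.3 21.8] 89.3 med [585.2 205.  111.1]
scene bluetop 45 [582.8 208.8] [20.4 14.1] 6.1 med [583.8 206.7 119.6]
```

View pics/crop.png

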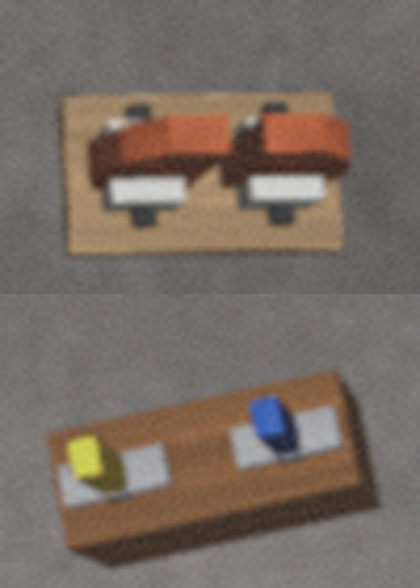

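The crop confirms orange clay sherds on a wood board (top half). It also shows the yellow handle on the left and blue on the right in the rack. Gap: (595.6, -269), yaw 2.8°. Yellow gauge: (555.6, 305.5), yaw 15.2°. Tool y is at 114.8° and needs 105.2°, so the turn is -9.6°.

Call:
play_rows:
  dp:
    - [12.2,36.4,0]
    - [12.2,36.4,0]
    - [12.2,36.4,0]
    - [12.2,36.4,0]
    - [12.2,36.4,0]
    - [12.2,36.4,0]
    - [12.2,36.4,0]
    - [12.2,36.4,0]
  yaw: [-1.2,-1.2,-1.2,-1.2,-1.2,-1.2,-1.2,-1.2]
  gripper: 0

```text
t: 1.17
ee_pos: [360.0, -274.5, 222.9]
orientation: [3.114, 0.413, 0.001]
ft_force: [1.4, 0.2, 0.4]
width: 87.6
grasp_force: 0.0
```

Call:
play_rows:
  dp:
    - [12.2,36.4,0]
    - [12.2,36.4,0]
    - [12.2,36.4,0]
    - [12.2,36.4,0]
    - [12.2,36.4,0]
    - [12.2,36.4,0]
    - [12.2,36.4,0]
    - [12.2,36.4,0]
  yaw: [0,0,0,0,0,0,0,0]

```text
t: 1.83
ee_pos: [457.7, 17.0, 223.0]
orientation: [3.114, 0.416, 0.001]
ft_force: [0.8, -0.7, 0.3]
width: 87.8
grasp_force: 0.0
```

Call:
play_rows:
  dp:
    - [12.2,36.4,0]
    - [12.2,36.4,0]
    - [12.2,36.4,0]
    - [12.2,36.4,0]
    - [12.2,36.4,0]
    - [12.2,36.4,0]
    - [12.2,36.4,0]
    - [0,0,0]
  yaw: [0,0,0,0,0,0,0,0]

```text
t: 2.5
ee_pos: [544.8, 275.7, 223.0]
orientation: [-3.111, -0.42, -0.005]
ft_force: [-0.6, -0.2, 0.5]
width: 87.9
grasp_force: 0.0
```

Call:
play_rows:
  dp:
    - [6,17,0]
    - [6.5,18,0]
    - [0,0,0]
    - [0,0,0]
  yaw: [0,0,0,0]

```text
t: 2.83
ee_pos: [555.0, 304.9, 222.4]
orientation: [3.113, 0.417, -0.001]
ft_force: [-0.7, -0.7, 0.1]
width: 87.7
grasp_force: 0.0
```

```bash
python3 - <<'E'
from h import *
from scipy.spatial.transform import Rotation as Ro
o=ctrl.get_obs(); p=viewer.get_image("wrist")
z=p["range_z"]; v,u=np.mgrid[0:400,0:640]
a=(u-p["cx"])/p["fx"]; b=(v-p["cy"])/p["fy"]; th=np.hypot(a,b); k=np.tan(np.minimum(th,1.4))/np.maximum(th,1e-9)
c=np.stack([a*k*z,-b*k*z,-z,np.ones_like(z)],-1)
t=(c@np.array(p["hand_eye"]).T)[...,:3]; W=t@Ro.from_rotvec(o["orientation"]).as_matrix().T+o["ee_pos"]
hsv=cv2.cvtColor(p["pixels"],cv2.COLOR_RGB2HSV); H,S=hsv[...,0],hsv[...,1]
m=(H>22)&(H<35)&(S>140)&(z>0)&(W[...,2]>112)&(W[...,2]<130)
P=W[m]; print(o["ee_pos"],o["orientation"],len(P)); 
if len(P): r=cv2.minAreaRect(P[:,:2].astype(np.float32)); print(r,np.median(P,0))
m=(z>0)&(W[...,2]>66)&(W[...,2]<73)&(np.hypot(W[...,0]-569,W[...,1]-257)<110); r=cv2.minAreaRect(W[m][:,:2].astype(np.float32)); print(r)
save(p,"w1.png")
E
```

```text
[555.00825778 304.89476284 222.3886387 ] [ 3.11339025e+00  4.17069539e-01 -7.35828922e-04] 421
((301.14276123046875, 606.3165283203125), (24.781618118286133, 806.8773193359375), 40.83257293701172) [558.7220495  309.32523909 121.23514367]
((570.4990844726562, 260.78765869140625), (70.88374328613281, 170.94847106933594), 15.291935920715332)
```

View pics/w1.png

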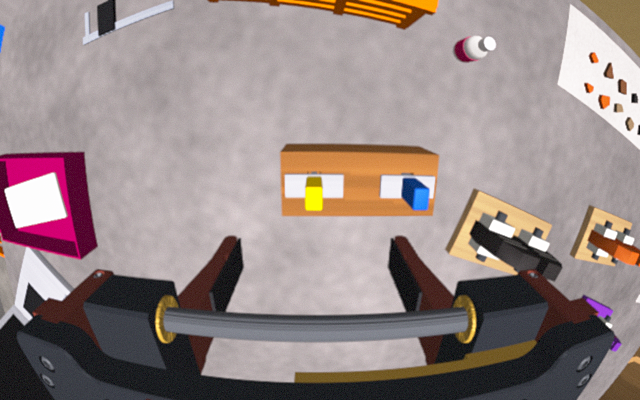

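The wrist view shows the yellow handle at (314,194), between the open fingers, with blue at (416,194) well to the side. I'll nudge 1–2 mm, descend to z≈82 and close.

Call:
play_rows:
  dp:
    - [1.5,2.5,-30]
    - [0,0,-35]
    - [0,0,-35]
    - [0,0,-25]
    - [0,0,-10]
    - [0,0,-5]
    - [0,0,0]
    - [0,0,0]
  yaw: [0,0,0,0,0,0,0,0]

```text
t: 3.55
ee_pos: [557.7, 307.4, 84.2]
orientation: [-3.113, -0.415, -0.003]
ft_force: [0.2, -0.6, -0.6]
width: 87.6
grasp_force: 0.0
```

Call:
play_rows:
  dp:
    - [0,0,0]
    - [0,0,0]
    - [0,0,0]
    - [0,0,0]
    - [0,0,0]
    - [0,0,0]
    - [0,0,0]
    - [0,0,0]
  yaw: [0,0,0,0,0,0,0,0]
  gripper: 1

```text
t: 4.22
ee_pos: [556.7, 307.4, 82.6]
orientation: [-3.114, -0.415, 0.0]
ft_force: [0.0, 0.8, 0.8]
width: 37.7
grasp_force: 0.0
```

Call:
play_rows:
  dp:
    - [0,0,0]
    - [0,0,0]
    - [0,0,0]
    - [0,0,0]
    - [0,0,0]
    - [0,0,0]
  yaw: [0,0,0,0,0,0]

```text
t: 4.72
ee_pos: [556.7, 307.3, 82.6]
orientation: [3.114, 0.415, -0.0]
ft_force: [-0.2, -0.5, -1.0]
width: 15.8
grasp_force: 30.0
```

Call:
play_rows:
  dp:
    - [0,0,10]
    - [0,0,20]
    - [0,0,30]
    - [0,0,30]
    - [0,0,30]
    - [0,0,30]
    - [0,0,10]
    - [0,0,0]
  yaw: [0,0,0,0,0,0,0,0]

```text
t: 5.38
ee_pos: [558.3, 308.2, 246.3]
orientation: [-3.112, -0.415, -0.009]
ft_force: [0.8, -0.7, -1.4]
width: 15.6
grasp_force: 30.0
```

Call:
play_rows:
  dp:
    - [1.2,-18,0]
    - [2.4,-36,0]
    - [2.4,-36,0]
    - [2.4,-36,0]
    - [2.4,-36,0]
    - [2.4,-36,0]
    - [2.4,-36,0]
    - [2.4,-36,0]
  yaw: [-1,-1.5,-1.5,-1.5,-1.5,-1.5,-1.5,-1.4]

```text
t: 6.05
ee_pos: [573.3, 35.6, 240.4]
orientation: [3.14, 0.102, -0.006]
ft_force: [0.6, -0.2, -1.5]
width: 16.0
grasp_force: 30.0
```

Call:
play_rows:
  dp:
    - [2.4,-36,0]
    - [2.4,-36,0]
    - [2.4,-36,0]
    - [2.4,-36,0]
    - [2.4,-36,0]
    - [2.4,-36,0]
    - [2.4,-36,0]
    - [1.2,-18,0]
  yaw: [-1,0,0,0,0,0,0,0]

```text
t: 6.72
ee_pos: [591.5, -236.1, 240.1]
orientation: [-3.14, -0.073, 0.004]
ft_force: [1.3, -1.1, -1.6]
width: 16.1
grasp_force: 30.0
```

Call:
play_rows:
  dp:
    - [1,-18,0]
    - [0,0,0]
    - [0,0,0]
    - [0,0,0]
  yaw: [0,0,0,0]

```text
t: 7.05
ee_pos: [592.9, -249.6, 241.1]
orientation: [-3.139, -0.077, 0.004]
ft_force: [0.5, 0.1, -1.4]
width: 15.7
grasp_force: 30.0
```

```bash
cat > look.py <<'E'
from h import *
import sys
o=ctrl.get_obs(); print(o["ee_pos"].round(1),o["orientation"].round(3),o["grasp_force"])
for n in("top","scene"):
    p=viewer.get_image(n); W=world(p); z=W[...,2]; save(p,f"{n}_{sys.argv[1]}.png")
    hsv=cv2.cvtColor(p["pixels"],cv2.COLOR_RGB2HSV); H,S=hsv[...,0],hsv[...,1]
    O=(abs(W[...,0]-595)<75)&(abs(W[...,1]+269)<90)
    for m,nm in(((H>22)&(H<35)&(S>120)&(z>60)&O,"yellow"),((H>100)&(H<125)&(S>140)&(z>100)&(W[...,1]>150)&(W[...,1]<260),"blue")):
        if m.sum()>4: P=W[m]; print(n,nm,len(P),np.median(P,0).round(1),P.min(0).round(1),P.max(0).round(1))
    if n=="scene": save(p,f"c_{sys.argv[1]}.png",(130,100,350,320),2.6)
E
python3 look.py a
```

```text
[ 592.9 -249.6  241.1] [-3.139 -0.077  0.004] 29.999832808971405
top blue 51 [580.1 207.5 121.3] [570.4 199.5 115.8] [591.1 216.5 124.6]
scene yellow 156 [ 602.  -248.9  279.4] [ 581.9 -259.8  243.3] [ 626.3 -239.5  331.2]
scene blue 69 [584.7 205.4 118.3] [573.9 199.1 100. ] [594.1 217.8 123.1]
```

View pics/c_a.png

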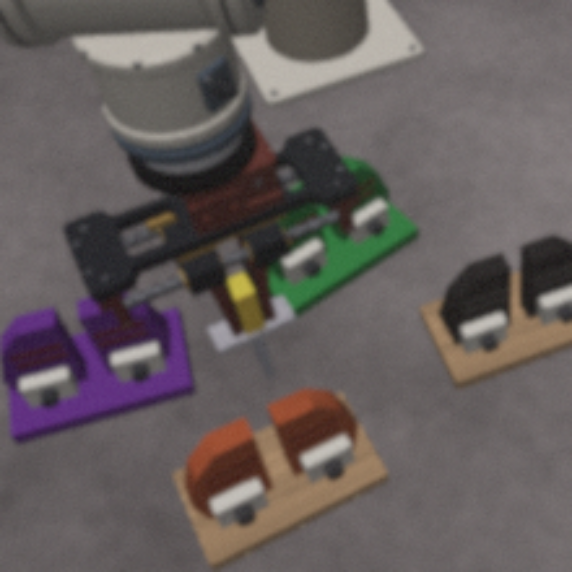

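The gauge hangs upright in the fingers just short of the orange pair, with the orange gap at crop (262,445). I'll shift over the gap and lower to just above entry.

Call:
play_rows:
  dp:
    - [1.4,-9,0]
    - [1.4,-10,0]
    - [0,0,0]
    - [0,0,-20]
    - [0,0,-20]
    - [0,0,-10]
    - [0,0,0]
    - [0,0,0]
  yaw: [0,0,0,0,0,0,0,0]

```text
t: 7.82
ee_pos: [596.4, -269.7, 192.5]
orientation: [-3.14, -0.076, 0.001]
ft_force: [1.0, 0.1, -1.1]
width: 15.8
grasp_force: 30.0
```

```bash
python3 look.py b
```

```text
[ 596.4 -269.7  192.5] [-3.14e+00 -7.60e-02  1.00e-03] 29.999831914901733
top blue 51 [579.1 207.7 121.5] [570.2 199.3 116.2] [590.5 216.  125.7]
scene yellow 141 [ 605.3 -269.8  231.4] [ 586.8 -279.6  196.4] [ 630.6 -260.8  287.2]
scene blue 69 [585.3 205.7 117.6] [574.1 200.7 100.2] [594.9 216.6 122.7]
```

View pics/c_b.png

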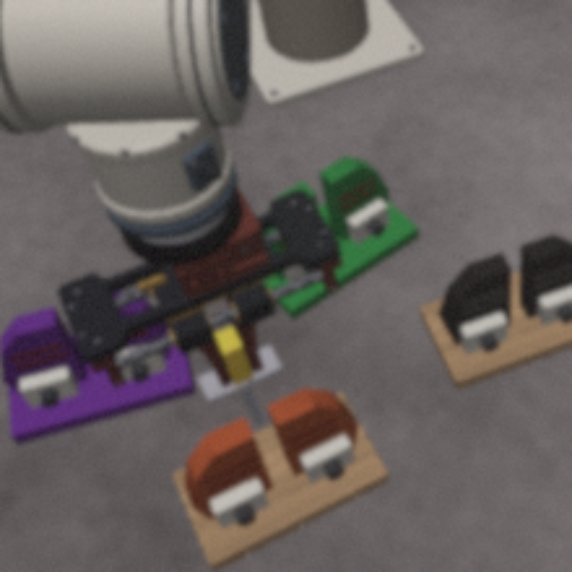

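The blade tip at (258,420) is centred over the gap mouth. Lowering slowly now.

Call:
play_rows:
  dp:
    - [-0.5,1,-5]
    - [0,0,-6]
    - [0,0,-6]
    - [0,0,-6]
    - [0,0,-6]
    - [0,0,-5]
    - [0,0,0]
    - [0,0,0]
  yaw: [0,0,0,0,0,0,0,0]

```text
t: 8.58
ee_pos: [595.8, -268.6, 158.1]
orientation: [-3.14, -0.077, 0.001]
ft_force: [-0.8, -1.3, -0.1]
width: 15.7
grasp_force: 30.0
```

Call:
play_rows:
  dp:
    - [0,0,-6]
    - [0,0,-6]
    - [0,0,-6]
    - [0,0,-6]
    - [0,0,-4]
    - [0,0,-2]
    - [0,0,0]
    - [0,0,0]
  yaw: [0,0,0,0,0,0,0,0]

```text
t: 9.25
ee_pos: [596.1, -268.7, 128.6]
orientation: [-3.141, -0.077, 0.0]
ft_force: [0.8, 0.6, -1.7]
width: 15.9
grasp_force: 30.0
```

Call:
play_rows:
  dp:
    - [0,0,-1.5]
    - [0,0,-1]
    - [0,0,-1]
    - [0,0,0]
    - [0,0,0]
  yaw: [0,0,0,0,0]

```text
t: 9.67
ee_pos: [596.1, -268.6, 125.2]
orientation: [3.141, 0.077, 0.0]
ft_force: [-0.0, 1.0, -0.8]
width: 15.4
grasp_force: 30.0
```

Call:
play_rows:
  dp:
    - [0,0,-1]
    - [0,0,-1]
    - [0,0,0]
    - [0,0,0]
  yaw: [0,0,0,0]

```text
t: 10.0
ee_pos: [596.0, -268.6, 123.1]
orientation: [-3.141, -0.077, 0.0]
ft_force: [-0.3, -0.6, -0.4]
width: 15.9
grasp_force: 30.0
```

Call:
play_rows:
  dp:
    - [0,0,-1]
    - [0,0,0]
    - [0,0,0]
    - [0,0,0]
  yaw: [0,0,0,0]

```text
t: 10.33
ee_pos: [596.2, -268.8, 122.6]
orientation: [3.14, 0.077, 0.001]
ft_force: [-1.4, -0.1, 3.6]
width: 16.1
grasp_force: 30.0
```

Contact (+3.6 N, z as predicted), so I'll release.

Call:
play_rows:
  dp:
    - [0,0,0]
    - [0,0,0]
    - [0,0,0]
    - [0,0,0]
    - [0,0,0]
    - [0,0,0]
    - [0,0,0]
    - [0,0,0]
  yaw: [0,0,0,0,0,0,0,0]
  gripper: 0

```text
t: 11.0
ee_pos: [596.0, -268.6, 122.1]
orientation: [-3.141, -0.077, 0.0]
ft_force: [-0.6, -0.9, -0.1]
width: 65.8
grasp_force: 0.0
```

Call:
play_rows:
  dp:
    - [0,0,0]
    - [0,0,0]
    - [0,0,0]
    - [0,0,10]
    - [0,0,20]
    - [0,0,30]
    - [0,0,30]
    - [0,0,30]
  yaw: [0,0,0,0,0,0,0,0]

```text
t: 11.67
ee_pos: [595.9, -268.6, 244.1]
orientation: [-3.141, -0.077, 0.0]
ft_force: [0.6, -0.2, -0.1]
width: 87.7
grasp_force: 0.0
```

Call:
play_rows:
  dp:
    - [0,0,20]
    - [-20,30,0]
    - [-20,35,0]
    - [-20,35,0]
    - [-20,30,0]
    - [0,0,0]
    - [0,0,0]
    - [0,0,0]
  yaw: [0,0,0,0,0,0,0,0]

```text
t: 12.33
ee_pos: [516.9, -139.0, 263.3]
orientation: [3.14, 0.078, 0.003]
ft_force: [0.6, 0.6, -0.5]
width: 87.8
grasp_force: 0.0
```

```bash
python3 look.py c
```

```text
[ 516.9 -139.   263.3] [3.14e+00 7.80e-02 3.00e-03] 0.0
top blue 49 [580.4 208.4 121.6] [571.1 199.2 117.3] [590.6 216.2 124.4]
scene yellow 92 [ 599.5 -268.7  160.3] [ 584.2 -276.4  125.4] [ 607.5 -260.6  163.3]
scene blue 68 [584.9 205.4 118. ] [573.2 200.6 100.6] [595.3 214.9 122.7]
```

View pics/c_c.png

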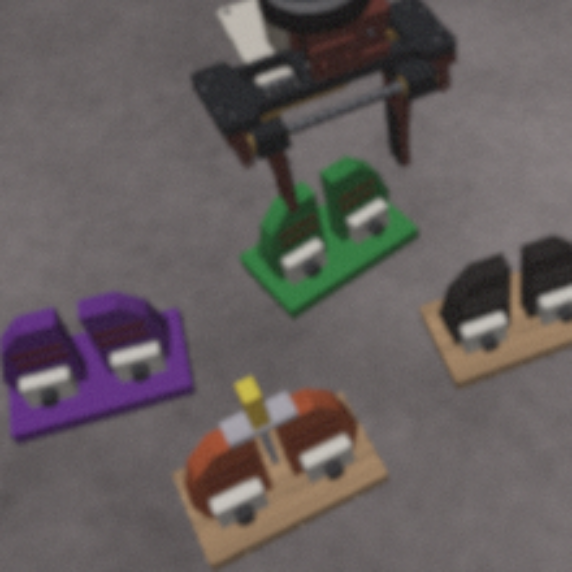

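The gauge stands upright in the orange gap at crop (262,415), with its bar flat on both sherds and its handle top at z≈161 as expected. Blue has not moved, and the robot is clear.

```bash
python3 -c "
from workcell import ticket
print(ticket.close_job())"
```

```text
the job is handed in; nothing more can be done
None
```

The yellow gauge is standing upright and released in the orange gap with its bar resting on both sherds, the blue gauge is still in its rack slot, and the job is handed in; no verdict was returned.

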